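Shoot the bolt of the tool chest and fold its drop handle

ROBOT

A 6-joint arm with a two-finger parallel gripper is mounted at the origin on the work surface. World frame = base frame: x ahead of the robot, y to its left, z up, the work surface at z = 0. Lengths are in m, angles in rad, forces in N, time in s.
With the tool pointing down it reaches from about 0.375 to 0.825 m from the base axis. Payload 5.5 kg.
Tool frame: the origin (TCP) lies between the finger pads; the fingertips stand 17 mm ahead of it and the grasp point (between the pads) lies 2 mm behind it; z points along the fingers, y is the line along which they close (so a half turn about z gives the same grasp; the last joint's range is limited). The gripper opens to 85 mm and grips with 20 to 120 N. Pads are 22 mm wide; open, the fingers measure 114 mm over their backs; the gripper's body (76 mm by 85 mm) begins 54 mm behind the grasp point. The pads swing forward as they close: fully open they stand 13 mm farther back than shut.
Start: joints at [-1.174, 0.314, -0.047, 1.21, 0, 1.571], TCP at [0.232, -0.553, 0.227] pointing down, gripper open.
Joint ranges: [-2.67, 2.67], [-0.69, 1.73], [-1.03, 1.25], [-2.08, 2.16], [-1.42, 1.45], [-3.14, 3.14]. Speed limits (rad/s): [2.39, 2.39, 3.01, 3.14, 3.14, 3.14].

INTERFACE

Orientations are given as a unit quaternion [x, y, z, w].
In Python, from bench import sense, camera, close_job gives the robot as it stands.
- The arm moves only by the tool play_rows, never from a script. Its argument "series" is a list of rows, each an object with "fingers": the closure, from 0 (fully open) to 1 (shut); "slide": the shift along the world's x, y, z in cm, a list of three; "rotation": the turn, a rotation vector about the world's x, y, z in degrees, a list of three. In form: [{"fingers": fingers, "slide": [tx, ty, tz], "rotation": [wx, wy, wz]}, ...]. A call has 1 to 12 rows; each row shifts and turns the commanded pose from where the row before left it; what a row does not reach is not made up. A row lasts 1/10 s, in which the tool goes at most 50 mm and 8.59 degrees, less where a joint would pass 70% of its speed; a pose out of reach is approached as far as the arm can. A call is refused whole if a number of a shift passes 5 or a number of a turn 8.59, either way. A call with a gripper value outside its range is refused whole. The fingers move at their own pace and stop on an object; "grip_force" is the grip in N (left out, the last holds). Time passes only in rows, so rows that do not move let the fingers close. It gives the time, the measured TCP pose, the force, the opening and the grip force at its end, in the units of the state.
- sense(): the state, without advancing time (a new reading comes with each control period).
- camera(name): name is "scene" or "side" or "wrist"; returns a dict with "image" (384x512x3 uint8, red, green, blue), "fx", "fy", "cx", "cy" (pixels), "k1" (the pictures are not rectified: a ray, as slopes to the right and down, at radius r is drawn at 1 + k1 r^2 times it, then the intrinsics apply), "eye" and "orientation" of the camera in the world. Camera axes: x right, y down, z forward; pixel columns grow to the right and rows downward; lengths in m; the calibration is good to about 2 mm. A picture is of the moment at which its call begins. There is no depth.
- close_job(): hands the job in; it is judged then, once.
The state is a dict: "time": time; "joint_pos": joint angles; "qd": joint speeds; "joint_efforts": joint torques, N m; "tcp_pos": TCP position; "tcp_rot": TCP orientation; "ft_force": force on the tool from outside, world axes, zero at the start; "torque": the same for the moment, N m; "grip_width": finger opening in m; "gripper_force": force on a finger pad.
Only numpy, scipy, OpenCV 4.12 (cv2) and the standard library are available. Lean on these libraries where they do the work, as an engineer would, in place of code of your own. Each camera call takes 0.05 s, during which the arm holds its last target. There are 200 camera calls.

TASK

Lock up the cedar tool chest: with the handle of the brass bolt on its lid still standing up, slide the bolt all the way to its end stop, into the brass keeper on the chest's side cheek; then fold the handle fully down towards the chest's front so that the bolt is locked there. Let go of it, and leave the other things on and around the chest where they are.

Things in the scene. Friction and masses are not known exactly. Their poses are not given: they have to be found in the camera images.
- chest: cedar tool chest fixed to the bench, 250 mm deep (x), 376 mm wide over its side cheeks (y), lid top 120 mm high. Origin: centre of its underside; +x to its back, -x to its front (robot side), z up. The cheeks, at y = +-170 to 188 mm, are 180 mm high for x = -72 to -12 mm and 280 mm high for x = -12 to 22 mm. A brass rest for the folded handle, 10 x 10 mm, top 146 mm high, is at x = -50, y = 35 mm.
- rail_edge (a point): middle of the lower front edge of the cedar tool rail that bridges the lid behind the bolt, at x = -8, y = 0, z = 222 mm in the chest frame (axes as the chest's). The rail is 24 mm deep and 55 mm high, topped by 30 mm steel-headed punches, with open space below; so the gripper's body must lean towards the chest's front (tool tilted about 30 degrees or more) to hold the bolt's handle.
- bolt_line (a point): point on the bolt's axis at x = -30, y = 0, z = 150 mm in the chest frame (axes as the chest's). The bolt is a 12 mm round brass rod along y, 30 mm above the lid, running in two brass guides centred at y = -75 and +70 mm, each 24 mm (x) by 12 mm (y), tops 11 mm above the axis.
- keeper (a point): mouth of the brass keeper block, on the bolt's axis at x = -30, y = 150, z = 150 mm in the chest frame (axes as the chest's). The block, 30 x 20 x 45 mm, sits against the inner face of the +y side cheek; the bolt's end enters it.
- bolt_rod (a joint): how far the bolt has been slid along the chest's +y (m): 0 drawn back, 0.080 at its end stop in the keeper. Its handle is at y = -45 mm + this value in the chest frame. It slides with about 2.5 N friction and stays where it is left.
- latch_handle (a joint): fold angle of the bolt's handle about the rod (rad): 0 standing straight up, growing as its tip swings towards the chest's front (-x), 1.40 at its stop, almost level. Friction (0.04 N m) keeps it where it is left.
- grip (a point): centre of the round knob on the bolt's handle, 44 mm from the rod's axis; its z points from the rod to the knob, its y along the rod. The knob is a dark walnut ball 24 mm across on a 9 mm brass stem, which turns on a 19 mm hub on the rod; pinched across (along the rod), it turns and slips somewhat between the fingers as it folds, so the fold may end short and need a last push down on the knob.
- globe: ruby glass lantern globe, 108 mm across, 128 mm tall, standing on the bench beside the chest; origin under its centre. Bystander.
- frame: empty hexagonal brass lantern frame, 124 mm across, 190 mm tall, standing on the bench beside the chest; origin under its centre. Bystander.
- jar: terracotta jar with steel lid, 72 mm across, 100 mm tall, standing on the bench beside the chest; origin under its centre. Bystander.
- scraper: steel scraper with walnut grip, 215 mm long, 22 mm high, lying on the bench before the chest; x points along it to the blade, origin on its underside about mid-length. Bystander.
- block: cedar shaping block with a round upper face, 60 x 100 mm, 60 mm high, on the bench before the chest; origin under its centre. Bystander.
- finial: small turned brass finial, 26 mm across, 36 mm tall, standing on the lid near its front corner on the keeper's side; origin under its centre. Bystander.
- brush: 170 mm hand brush lying on the lid behind the bolt and rail; origin under its middle. Bystander.

How it is judged:
On the way, in this order (a step that is already met when the one before it is completed fails the run):
1. the bolt is slid to its end stop (within 4 mm) with its handle still standing (folded less than 0.5 rad) (value of joint bolt_rod above 0.076 m and value of joint latch_handle below 0.5 rad), for 0.1 s.
2. the handle is folded down (within 0.15 rad of its stop) with the bolt still at its end stop (value of joint bolt_rod above 0.075 m and value of joint latch_handle above 1.25 rad), for 0.2 s.
At the end, for the whole second after the job is handed in: The bolt is within 5 mm of its end stop and its handle folded to within 0.15 rad of its lower stop, and both stay so after release; the bystanders have not been moved more than 25 mm (all of step 2); the robot touches nothing.
It fails at once if the globe, frame or jar beside the chest is moved more than 25 mm (distance of any of globe, frame, jar from where it was at the start of the episode above 0.025 m).
It fails at once if the scraper or block before the chest is moved more than 25 mm (distance of any of scraper, block from where it was at the start of the episode above 0.025 m).
It fails at once if the finial or brush on the chest is moved more than 25 mm (distance of any of finial, brush from where it was at the start of the episode above 0.025 m).
It also fails if it takes over 48 s, if anything falls off the work surface, if the arm or the gripper's body presses on something with over 40 N, if the wrist force passes 120 N, or if a joint passes its speed limit or range.

## Working session

There is one attempt and no reset: what is moved stays moved. The work goes in short steps, Python scripts to look and compute and a tool call to move; the robot and the scene stay as the last step left them, time stands still between calls to the robot, and variables do not carry over. Pictures are saved under pics/ and viewed, at most 10 in all, crops included, and the job is handed in when it is done.

Besides the shell and the picture viewer there is one more tool, called after "Request:" as a command line: name --argument value ..., lists and objects as JSON in quotes. play_rows: Moves the arm, as the interface text tells. Its arguments: {"type":"object","properties":{"series":{"type":"array","items":{"type":"object","properties":{"fingers":{"type":"number"},"slide":{"type":"array","items":{"type":"number"}},"rotation":{"type":"array","items":{"type":"number"}}}}},"grip_force":{"type":"number"}},"required":["series"]}

```bash
mkdir -p pics
cat > h.py <<'E'
import numpy as np, cv2, pickle
from scipy.spatial.transform import Rotation as R
def ray(c,u,v):
    K=np.array([[c['fx'],0,c['cx']],[0,c['fy'],c['cy']],[0,0,1.]])
    x=np.array([(u-c['cx'])/c['fx'],(v-c['cy'])/c['fy']]); d=x.copy()
    for _ in range(20): d=x/(1+c['k1']*(d@d))
    r=R.from_quat(c['orientation']).apply([d[0],d[1],1]); return np.array(c['eye']),r/np.linalg.norm(r)
def onz(c,u,v,z):
    e,r=ray(c,u,v); return e+r*(z-e[2])/r[2]
def tri(obs):
    A=0;b=0;L=[]
    for c,u,v in obs:
        e,r=ray(c,u,v);P=np.eye(3)-np.outer(r,r);A=A+P;b=b+P@e;L.append((e,P))
    p=np.linalg.solve(A,b);return p,[round(1e3*np.linalg.norm(P@(p-e)),1) for e,P in L]
def proj(c,p):
    q=R.from_quat(c['orientation']).inv().apply(np.array(p)-c['eye']);d=q[:2]/q[2];d=d*(1+c['k1']*(d@d))
    return d*[c['fx'],c['fy']]+[c['cx'],c['cy']]
E
python3 - <<'E'
from h import *
from bench import sense,camera
C={n:camera(n) for n in('scene','side','wrist')}
pickle.dump(C,open('c0.pkl','wb'))
for n in('scene','side'):
    cv2.imwrite(f'pics/{n}0.png',cv2.resize(C[n]['image'][:,:,::-1],(800,600),interpolation=cv2.INTER_CUBIC)); print(n,C[n]['eye'],R.from_quat(C[n]['orientation']).as_matrix()[:,2],C[n]['fx'])
print(sense()['tcp_rot'],sense()['time'])
E
```

```text
scene [1.17652849 0.3780041  1.08005194] [-0.51723531 -0.24945611 -0.81868143] 373.50835427030637
side [ 0.40292799 -0.67314282  0.94900206] [ 0.16406334  0.66585742 -0.72781667] 368.30010659985845
[ 9.80380188e-01  1.97114766e-01 -1.38718986e-04 -6.60261328e-04] 0.15
```

View pics/scene0.png

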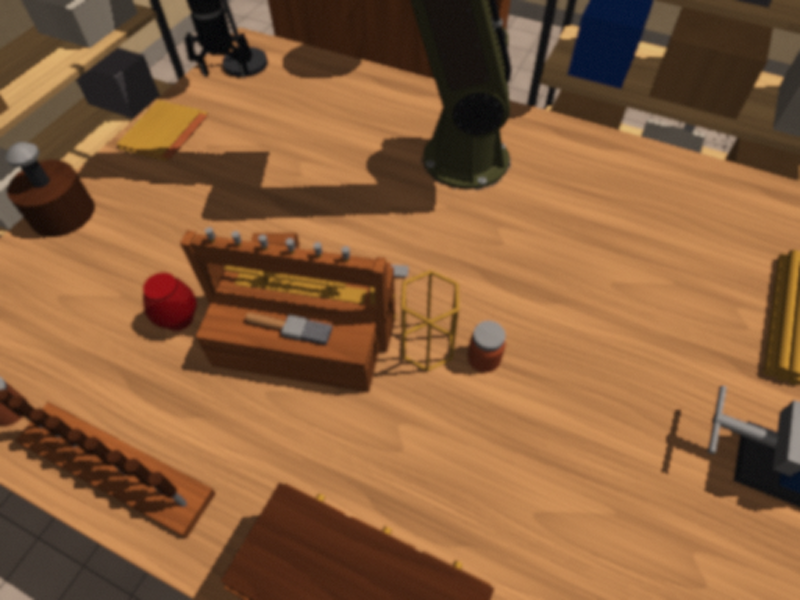

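View pics/side0.png

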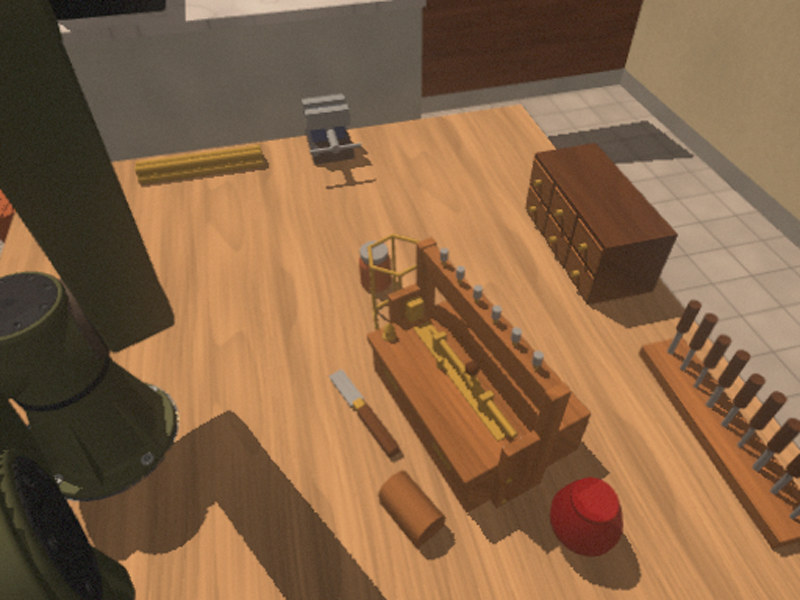

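The side view shows the knob near (472,367), keeper block near (415,308), finial (390,333), rail with punches behind the bolt; scene view sees the chest from the back. Zooming for corners.

Run:
```python
from h import *
C=pickle.load(open('c0.pkl','rb'))
a=C['side']['image'][140:340,220:400,::-1]; b=C['scene']['image'][140:260,110:270,::-1]
cv2.imwrite('pics/s1.png',cv2.resize(a,None,fx=3,fy=3,interpolation=cv2.INTER_CUBIC))
cv2.imwrite('pics/c1.png',cv2.resize(b,None,fx=5,fy=5,interpolation=cv2.INTER_CUBIC))
```

```text
(no output)
```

View pics/s1.png

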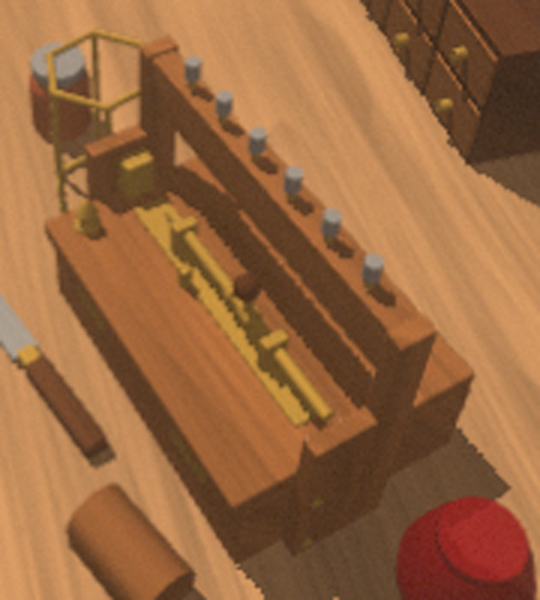

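View pics/c1.png

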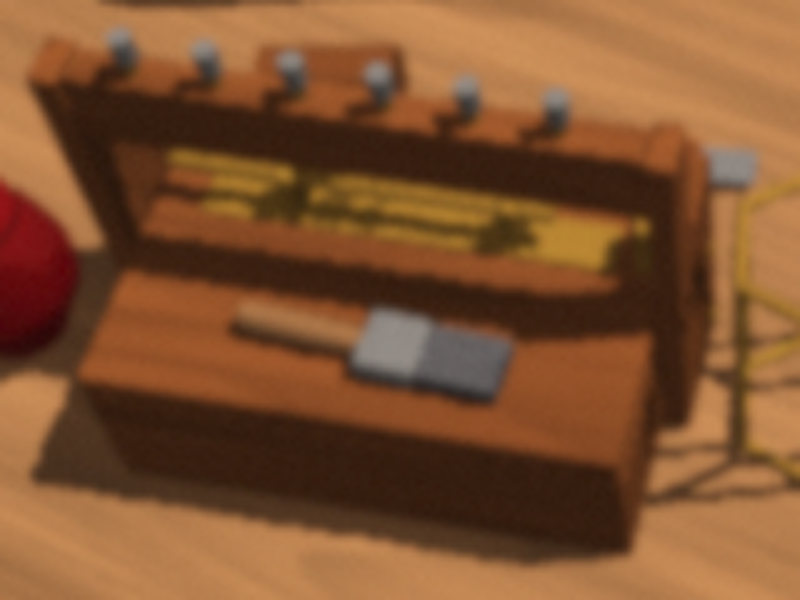

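Side crop: knob at (246,286), six punch heads from (193,71) to (373,268), keeper (136,173), globe lower right; scene crop: the same punch heads at (556,107) … (121,47), lid back corners (130,268) and (655,345), knob hidden behind the rail. Triangulating the punch heads for yaw and using lid corners as check.

Run:
```python
from h import *
C=pickle.load(open('c0.pkl','rb'))
S=np.array([(193,71),(225,104),(258,140),(293,180),(332,222),(373,268)])/3+[220,140]
N=np.array([(556,107),(467,94),(379,80),(291,70),(205,58),(121,47)])/5+[110,140]
def refine(n,pts):
    hsv=cv2.cvtColor(C[n]['image'],cv2.COLOR_RGB2HSV); m=(hsv[...,1]<70)&(hsv[...,2]>70)
    out=[]
    for u,v in pts:
        u0,v0=int(u),int(v);ys,xs=np.nonzero(m[v0-5:v0+6,u0-5:u0+6]);out.append((xs.mean()+u0-5,ys.mean()+v0-5) if len(xs)>4 else (u,v))
    return out
S=refine('side',S);N=refine('scene',N)
P=[]
for s,n in zip(S,N):
    p,e=tri([(C['side'],*s),(C['scene'],*n)]);P.append(p);print(p.round(4),e)
P=np.array(P);d=P[0]-P[-1];yaw=np.arctan2(-d[0],d[1]);print('yaw',np.degrees(yaw),np.linalg.norm(d))
X=np.array([np.cos(yaw),np.sin(yaw),0]);Y=np.array([-X[1],X[0],0])
m=P.mean(0); O=m-4e-3*X; O[2]=0  # rail x -8..16
f=lambda p:np.round([(p-O)@X,(p-O)@Y,p[2]],4)
# rod checks
g=lambda u,v:(u/3+220,v/3+140)
h=lambda u,v:(u/5+110,v/5+140)
for name,uv,z in [('lidfrontL',g(46,222),.12),('lidfrontR',g(237,507),.12),('lidfront bottom R',g(243,562),0)]: print(name,f(onz(C['side'],*uv,z)))
for name,uv,z in [('lidbackR',h(615,467),.12),('lidbackL',h(80,380),.12),('botR',h(628,550),0),('cheekback top +y outer', h(685,130),.28)]: print(name,f(onz(C['scene'],*uv,z)))
e,r=ray(C['side'],*g(246,286)); t=((O-.03*X-e)@X)/(r@X); k=e+r*t; print('knob',k,f(k)); print('O',O)
for z in(.18,.194,.2):print(f(onz(C['side'],*g(246,286),z)))
e,r=ray(C['side'],*g(326,413)); t=((O-.03*X-e)@X)/(r@X); print('rod end',f(e+r*t))
for nm,q in [('keeper',(-.03,.15,.15)),('knob',(-.03,-.045,.194)),('fin',(0,0,0))]:
    w=O+q[0]*X+q[1]*Y+[0,0,q[2]];print(nm,w.round(4),((proj(C['side'],w)-[220,140])*3).round())
p,e=tri([(C['side'],*g(152,43)),(C['scene'],*h(668,130))]);print(f(p),e)
```

```text
[0.6335 0.0026 0.3021] [np.float64(0.3), np.float64(0.3)]
[ 0.6468 -0.0454  0.3023] [np.float64(0.5), np.float64(0.5)]
[ 0.6586 -0.0942  0.302 ] [np.float64(1.0), np.float64(1.0)]
[ 0.6714 -0.1428  0.3027] [np.float64(0.3), np.float64(0.3)]
[ 0.6843 -0.1908  0.3014] [np.float64(0.1), np.float64(0.1)]
[ 0.6965 -0.2395  0.3018] [np.float64(0.2), np.float64(0.2)]
yaw 14.58398280244525 0.2501614776008781
lidfrontL [-0.1259  0.1706  0.12  ]
lidfrontR [-0.1248 -0.1651  0.12  ]
lidfront bottom R [-0.1096 -0.1654  0.    ]
lidbackR [0.1216 0.1743 0.12  ]
lidbackL [ 0.1221 -0.1576  0.12  ]
botR [0.1159 0.1736 0.    ]
cheekback top +y outer [-0.0068  0.195   0.28  ]
knob [ 0.63915423 -0.15335727  0.18487694] [-0.03   -0.0273  0.1849]
O [ 0.66130816 -0.11936235  0.        ]
[-0.0277 -0.0245  0.18  ]
[-0.0343 -0.0326  0.194 ]
[-0.0371 -0.0361  0.2   ]
rod end [-0.03   -0.1465  0.155 ]
keeper [0.5945 0.0183 0.15  ] [142. 179.]
knob [ 0.6436 -0.1705  0.194 ] [259. 294.]
fin [ 0.6613 -0.1194  0.    ] [243. 366.]
[-0.0004  0.1859  0.2847] [np.float64(1.2), np.float64(1.2)]
```

Measurements agree: chest origin ≈ (0.661,-0.119), yaw 14.6°, punch tops ~0.302, knob near (0.64,-0.157,0.19). I'll move to a tilted stand-off to look with the wrist camera.

Request:
play_rows --series '[{"fingers": 0,"slide": [1,2,3],"rotation": [0,0,-8.1]},{"fingers": 0,"slide": [2,3,2.5],"rotation": [0,0,0]},{"fingers": 0,"slide": [2.6,3.2,2],"rotation": [0,0,0]},{"fingers": 0,"slide": [2.6,3.2,1.5],"rotation": [1.764,-6.774,0]},{"fingers": 0,"slide": [2.6,3.2,1],"rotation": [1.764,-6.774,0]},{"fingers": 0,"slide": [2.6,3.2,1],"rotation": [1.764,-6.774,0]},{"fingers": 0,"slide": [2.6,3.2,1],"rotation": [1.764,-6.774,0]},{"fingers": 0,"slide": [2.6,3.2,0.7],"rotation": [1.764,-6.774,0]},{"fingers": 0,"slide": [2.6,3.2,0],"rotation": [0,0,0]},{"fingers": 0,"slide": [2.6,3.2,0],"rotation": [0,0,0]},{"fingers": 0,"slide": [2.6,3.2,0],"rotation": [0,0,0]},{"fingers": 0,"slide": [3,3.2,0],"rotation": [0,0,0]}]'

```text
time: 1.35
tcp_pos: [0.5261, -0.1821, 0.3536]
tcp_rot: [0.946, 0.121, 0.298, -0.038]
ft_force: [0.4, -0.8, 0.2]
grip_width: 0.0852
gripper_force: 0.0
```

Run:
```python
from h import *
from bench import sense,camera
s=sense();print(s['tcp_pos'],R.from_quat(s['tcp_rot']).as_matrix().round(3),np.round(s['joint_pos'],3),s['ft_force'],s['time'])
c=camera('wrist');d=camera('side');pickle.dump({'wrist':c,'side':d},open('c1.pkl','wb'))
print(c['eye'],proj(c,[.637,-.156,.192]))
cv2.imwrite('pics/w1.png',c['image'][:,:,::-1])
```

```text
[ 0.52614565 -0.18211581  0.35364229] [[ 0.793  0.251  0.555]
 [ 0.206 -0.968  0.144]
 [ 0.574  0.001 -0.819]] [-0.596 -0.173 -0.452  0.859  0.445  2.391] [ 0.38215115 -0.77912577  0.24411819] 1.35
[ 0.49694513 -0.18992099  0.51302812] [258.34090583 159.36588799]
```

View pics/w1.png

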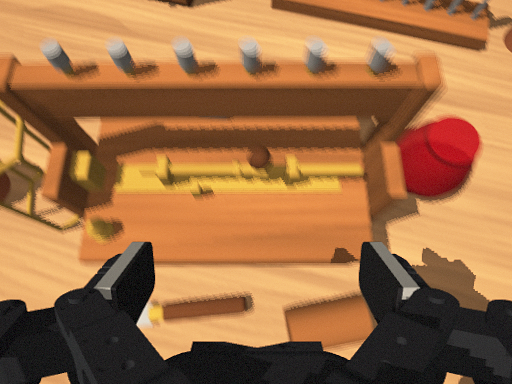

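The wrist view shows the knob at (259,157) between the guides at (164,168) and (292,166), keeper at (88,168), rod end (365,170), the rest at (202,187).

Run:
```python
from h import *
C=pickle.load(open('c1.pkl','rb'));w=C['wrist'];S=pickle.load(open('c0.pkl','rb'))['side']
yaw=np.radians(14.58);X=np.array([np.cos(yaw),np.sin(yaw),0]);Y=np.array([-X[1],X[0],0]);O=np.array([.6613,-.1194,0])
f=lambda p:np.round([(p-O)@X,(p-O)@Y,p[2]],4)
def knob(c,u,v):
    im=c['image'][int(v)-12:int(v)+13,int(u)-12:int(u)+13]
    m=((im.max(2)<95)&(im[...,0]>im[...,2])).astype(np.uint8)
    n,l,st,ce=cv2.connectedComponentsWithStats(m);print(st[1:],ce[1:]);
    return
knob(w,259,157);knob(S,302,235)
for us in [(259,157)]:
  for k in [(302,235.3),(301.5,235)]:
    p,e=tri([(w,*us),(S,*k)]);print('knob',p.round(4),e,f(p))
g=lambda u,v:(u/3+220,v/3+140)
for nm,a,b in [('keeper',None,None)]:pass
print('guide+',f(onz(w,164,158,.161)),'guide-',f(onz(w,292,157,.161)),'rest',f(onz(w,202,187,.146)),'rodend',f(onz(w,365,170,.15)),'finial',f(onz(w,102,228,.13)))
for u,v in [(56,200),(48,198),(405,197),(385,197),(370,258),(82,260)]: print((u,v),f(onz(w,u,v,.18 if v<220 else .12)))
```

```text
[[  8   0  15  23 101]
 [  4  19   2   2   2]
 [ 19  21   1   1   1]] [[17.46534653 11.41584158]
 [ 4.5        19.5       ]
 [19.         21.        ]]
[[  7   0  18  22 210]
 [ 23   0   2   2   3]] [[16.72857143  9.1047619 ]
 [23.66666667  0.33333333]]
knob [ 0.639  -0.1562  0.1902] [np.float64(1.4), np.float64(1.4)] [-0.0308 -0.03    0.1902]
knob [ 0.6376 -0.1565  0.1927] [np.float64(1.7), np.float64(1.7)] [-0.0323 -0.0299  0.1927]
guide+ [-0.017   0.0758  0.161 ] guide- [-0.0159 -0.0671  0.161 ] rest [-0.0461  0.034   0.146 ] rodend [-0.0271 -0.151   0.15  ] finial [-0.0897  0.1479  0.13  ]
(56, 200) [-0.0721  0.1767  0.18  ]
(48, 198) [-0.07    0.1854  0.18  ]
(405, 197) [-0.0691 -0.1786  0.18  ]
(385, 197) [-0.0691 -0.158   0.18  ]
(370, 258) [-0.1221 -0.1557  0.12  ]
(82, 260) [-0.1244  0.17    0.12  ]
```

Request:
play_rows --series '[{"fingers": 0.35,"slide": [1.5,0.34,-2.15],"rotation": [0,0,0]},{"fingers": 0.35,"slide": [1.5,0.34,-2.15],"rotation": [0,0,0]},{"fingers": 0.35,"slide": [1.5,0.34,-2.15],"rotation": [0,0,0]},{"fingers": 0.35,"slide": [1.5,0.34,-2.15],"rotation": [0,0,0]},{"fingers": 0.35,"slide": [1.5,0.34,-2.15],"rotation": [0,0,0]},{"fingers": 0.35,"slide": [1.5,0.34,-2.15],"rotation": [0,0,0]},{"fingers": 0.35,"slide": [1.2,0.28,-1.7],"rotation": [0,0,0]},{"fingers": 0.35,"slide": [1.2,0.28,-1.75],"rotation": [0,0,0]},{"fingers": 0.35,"slide": [0,0,0],"rotation": [0,0,0]}]' --grip_force 40

```text
time: 2.35
tcp_pos: [0.6386, -0.1568, 0.1865]
tcp_rot: [0.947, 0.121, 0.296, -0.039]
ft_force: [-1.2, 0.5, 0.2]
grip_width: 0.0553
gripper_force: 0.0
```

Run:
```python
from h import *
from bench import sense,camera
s=sense();print(s['tcp_pos'],s['ft_force'],s['grip_width'])
c=camera('wrist');a=c['image']
cv2.imwrite('pics/w2.png',a[:,:,::-1])
```

```text
[ 0.63857427 -0.15675618  0.1865151 ] [-1.15433967  0.52517278  0.22047946] 0.05531837155303779
```

View pics/w2.png

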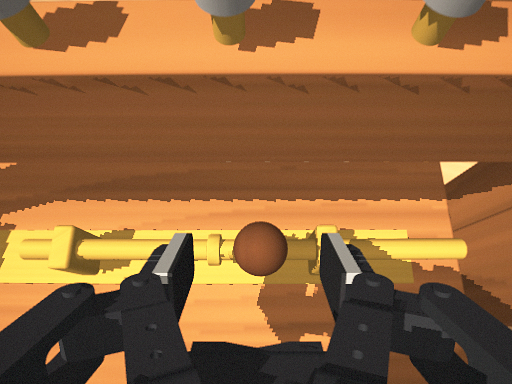

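Wrist view: knob at (260,248), centred between the fingers. Quick depth check from the two wrist views before closing.

Run:
```python
from h import *
from bench import sense,camera
C=pickle.load(open('c1.pkl','rb'))['wrist'];S=pickle.load(open('c0.pkl','rb'))['side'];c=camera('wrist');s=sense()
p,e=tri([(c,260,248.5),(C,259,157),(S,302,235.3)]);print(p,e)
print('rod to scale', s['tcp_pos'],'knob in tool',R.from_quat(s['tcp_rot']).inv().apply(p-s['tcp_pos']))
print(proj(c,s['tcp_pos']))
```

```text
[ 0.6362832  -0.15880363  0.19511657] [np.float64(2.1), np.float64(3.0), np.float64(1.2)]
rod to scale [ 0.63916134 -0.15751411  0.18945715] knob in tool [ 0.00068857  0.00051806 -0.00642131]
[256.61652192 239.60091196]
```

Request:
play_rows --series '[{"fingers": 0.5,"slide": [-0.2,-0.05,0.3],"rotation": [0,0,0]},{"fingers": 0.9,"slide": [0,0,0],"rotation": [0,0,0]},{"fingers": 1,"slide": [0,0,0],"rotation": [0,0,0]},{"fingers": 1,"slide": [0,0,0],"rotation": [0,0,0]},{"fingers": 1,"slide": [0,0,0],"rotation": [0,0,0]},{"fingers": 1,"slide": [0,0,0],"rotation": [0,0,0]}]' --grip_force 40

```text
time: 3.05
tcp_pos: [0.6388, -0.1584, 0.1949]
tcp_rot: [0.946, 0.122, 0.3, -0.037]
ft_force: [-3.3, -0.2, 6.5]
grip_width: 0.0172
gripper_force: 37.0
```

Run:
```python
from h import *
from bench import sense,camera
c=camera('wrist');s=sense();d=camera('side')
pickle.dump({'w':c,'s':d},open('c2.pkl','wb'))
print(s['tcp_pos'],s['ft_force'],s['torque'],s['grip_width'],proj(c,s['tcp_pos']),proj(d,s['tcp_pos']))
a=cv2.resize(c['image'][170:384,150:370,::-1],(617,600)); 
cv2.imwrite('pics/w3.png',a)
```

```text
[ 0.63880439 -0.15839199  0.19492283] [-3.1540236  -0.41144678  6.13238986] [-0.07517225  0.32690911  0.00892311] 0.017398418935149134 [255.58100438 240.88594817] [302.80343792 234.54525756]
```

View pics/w3.png

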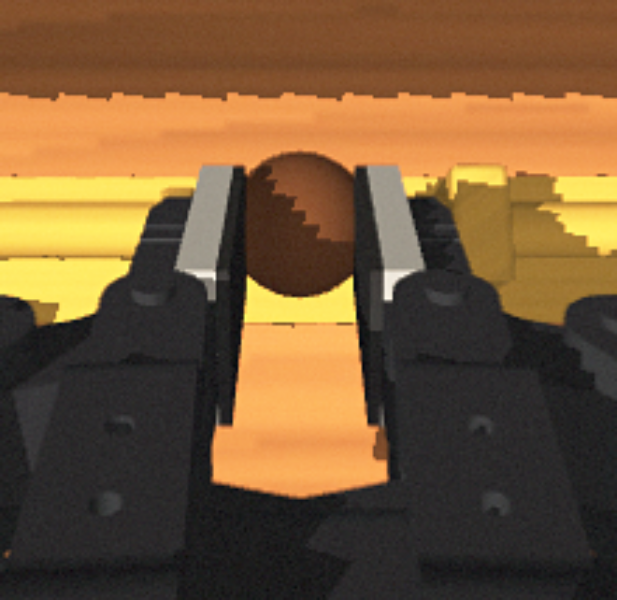

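Ball at crop (300,225), pinched on a chord; the reaction is back along the tool axis, so the grasp seems too shallow. Checking the ball's distance from its size.

Run:
```python
from h import *
C=pickle.load(open('c2.pkl','rb'));c=C['w'];W=pickle.load(open('c1.pkl','rb'))['wrist'];S=pickle.load(open('c0.pkl','rb'))['side']
sc=220/617; k=lambda u,v:(150+u*sc,170+v*214/600)
t=np.array([0.6388,-.1584,.1949])
from bench import sense
T=R.from_quat(sense()['tcp_rot'])
e,r1=ray(c,*k(300,152));_,r2=ray(c,*k(300,297));e,r=ray(c,*k(300,225))
ang=np.arccos(r1@r2);D=.012/np.sin(ang/2);p=e+r*D
print(c['fx'],D,p,T.inv().apply(p-t))
for z in(-5,0,5,10,15): 
  q=t+T.apply([0,0,z*1e-3]);a=proj(c,q);print(z,(a-[150,170])/[sc,214/600])
for u,v in((240,165),(212,268),(225,425)):
  for z in (0,.017):
    q=T.inv().apply(e-t);d=T.inv().apply(ray(c,*k(u,v))[1]);print(u,v,z,(q+d*(z-q[2])/d[2]).round(4))
print(tri([(c,*k(300,225)),(S,302,235.3)]),tri([(c,*k(300,225)),(W,259,157)]))
```

```text
345.6327775353282 0.1655751376603508 [ 0.63540965 -0.15995539  0.19089652] [-0.00530906  0.00064054  0.00115981]
-5 [296.09777928 211.74139524]
0 [296.14681274 198.80945652]
5 [296.19301733 186.62778241]
10 [296.23662988 175.13320989]
15 [296.27786162 164.26944204]
240 165 0 [ 0.006  -0.0092  0.    ]
240 165 0.017 [-0.001  -0.0103  0.017 ]
212 268 0 [-0.0127 -0.0143  0.    ]
212 268 0.017 [-0.0218 -0.0159  0.017 ]
225 425 0 [-0.0438 -0.0127  0.    ]
225 425 0.017 [-0.0565 -0.0142  0.017 ]
(array([ 0.63533197, -0.16025806,  0.19528071]), [np.float64(0.6), np.float64(0.6)]) (array([ 0.63199345, -0.1592931 ,  0.21011221]), [np.float64(1.4), np.float64(1.4)])
```

Ball lies within 5 mm of the TCP, so the grip is fine (reaction stems from the pads' forward swing). Slide the bolt along chest +Y.

Request:
play_rows --series '[{"fingers": 1,"slide": [-0.1,0,0.15],"rotation": [0,0,0]},{"fingers": 1,"slide": [-0.15,0.58,0],"rotation": [0,0,0]},{"fingers": 1,"slide": [-0.25,0.97,0],"rotation": [0,0,0]},{"fingers": 1,"slide": [-0.25,0.97,0],"rotation": [0,0,0]},{"fingers": 1,"slide": [-0.25,0.97,0],"rotation": [0,0,0]},{"fingers": 1,"slide": [-0.25,0.97,0],"rotation": [0,0,0]},{"fingers": 1,"slide": [-0.25,0.97,0],"rotation": [0,0,0]},{"fingers": 1,"slide": [0,0,0],"rotation": [0,0,0]},{"fingers": 1,"slide": [0,0,0],"rotation": [0,0,0]}]'

```text
time: 4.05
tcp_pos: [0.6226, -0.1017, 0.1947]
tcp_rot: [0.946, 0.122, 0.298, -0.04]
ft_force: [-3.1, 2.3, 3.2]
grip_width: 0.0169
gripper_force: 37.7
```

Request:
play_rows --series '[{"fingers": 1,"slide": [-0.13,0.48,0],"rotation": [0,0,0]},{"fingers": 1,"slide": [-0.13,0.48,0],"rotation": [0,0,0]},{"fingers": 1,"slide": [0,0,0],"rotation": [0,0,0]},{"fingers": 1,"slide": [0,0,0],"rotation": [0,0,0]}]'

```text
time: 4.45
tcp_pos: [0.6205, -0.0938, 0.1948]
tcp_rot: [0.946, 0.122, 0.298, -0.038]
ft_force: [0.8, -0.6, 2.5]
grip_width: 0.0167
gripper_force: 36.7
```

Request:
play_rows --series '[{"fingers": 1,"slide": [-0.1,0.39,0],"rotation": [0,0,0]},{"fingers": 1,"slide": [-0.1,0.39,0],"rotation": [0,0,0]},{"fingers": 1,"slide": [0,0,0],"rotation": [0,0,0]},{"fingers": 1,"slide": [0,0,0],"rotation": [0,0,0]}]'

```text
time: 4.85
tcp_pos: [0.6186, -0.0876, 0.1948]
tcp_rot: [0.946, 0.121, 0.298, -0.036]
ft_force: [1.7, -6.0, 0.3]
grip_width: 0.017
gripper_force: 36.2
```

Request:
play_rows --series '[{"fingers": 1,"slide": [-0.13,0.48,0],"rotation": [0,0,0]},{"fingers": 1,"slide": [0,0,0],"rotation": [0,0,0]},{"fingers": 1,"slide": [0,0,0],"rotation": [0,0,0]}]'

```text
time: 5.15
tcp_pos: [0.6194, -0.0858, 0.1988]
tcp_rot: [0.946, 0.12, 0.301, -0.033]
ft_force: [-12.6, -14.4, 20.7]
grip_width: 0.0003
gripper_force: 12.8
```

Run:
```python
from h import *
from bench import sense,camera
d=camera('side');c=camera('wrist');s=sense();print(s['tcp_pos'],s['ft_force'])
a=cv2.resize(d['image'][170:300,250:400,::-1],(690,598),interpolation=cv2.INTER_CUBIC)
cv2.imwrite('pics/s4.png',np.hstack([cv2.resize(a,(400,346)),cv2.resize(c['image'][:,:,::-1],(400,300)).copy() if 0 else cv2.resize(c['image'][50:,:,::-1],(400,346))]))
```

```text
[ 0.61939722 -0.0857943   0.19881944] [-11.09594079 -14.17994936  19.14861435]
```

View pics/s4.png

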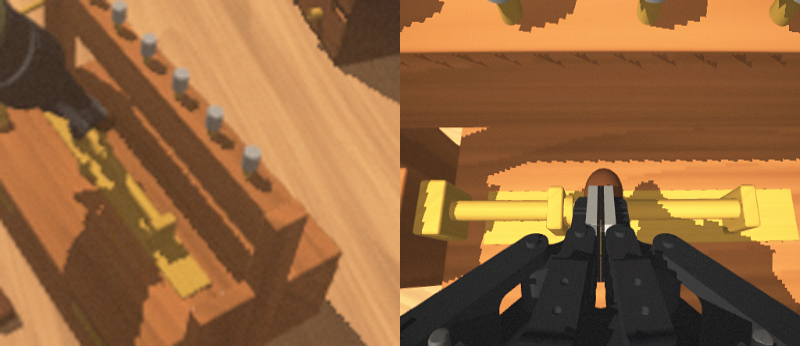

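The fingers slipped off the knob: it sits beyond the shut fingertips (crop ≈(603,180)); the rod's end is at the keeper. Back off and remeasure.

Request:
play_rows --series '[{"fingers": 1,"slide": [-0.8,-0.2,1.2],"rotation": [0,0,0]},{"fingers": 0.4,"slide": [-1.1,-0.3,1.6],"rotation": [0,0,0]},{"fingers": 0.3,"slide": [-1.1,-0.3,1.6],"rotation": [0,0,0]},{"fingers": 0.3,"slide": [-1.1,-0.3,1.6],"rotation": [0,0,0]},{"fingers": 0.3,"slide": [-1.1,-0.3,1.6],"rotation": [0,0,0]},{"fingers": 0.3,"slide": [0,0,0],"rotation": [0,0,0]},{"fingers": 0.3,"slide": [0,0,0],"rotation": [0,0,0]}]'

```text
time: 5.95
tcp_pos: [0.5647, -0.095, 0.27]
tcp_rot: [0.946, 0.121, 0.298, -0.038]
ft_force: [-0.1, 0.3, -0.4]
grip_width: 0.0596
gripper_force: 0.0
```

Run:
```python
from h import *
from bench import sense,camera
c=camera('wrist');d=camera('side');s=sense();print(s['tcp_pos'],s['ft_force'],s['grip_width'],s['time'])
pickle.dump({'w':c,'s':d,'t':s},open('c3.pkl','wb'))
a=c['image'][100:384,100:450,::-1]; b=d['image'][160:250,240:350,::-1]
cv2.imwrite('pics/w5.png',np.hstack([cv2.resize(a,(400,325)),cv2.resize(b,(397,325),interpolation=cv2.INTER_CUBIC)]))
```

```text
[ 0.56451977 -0.09475807  0.26901335] [ 0.1927875   0.39156036 -0.00657684] 0.05970009301464548 6.05
```

View pics/w5.png

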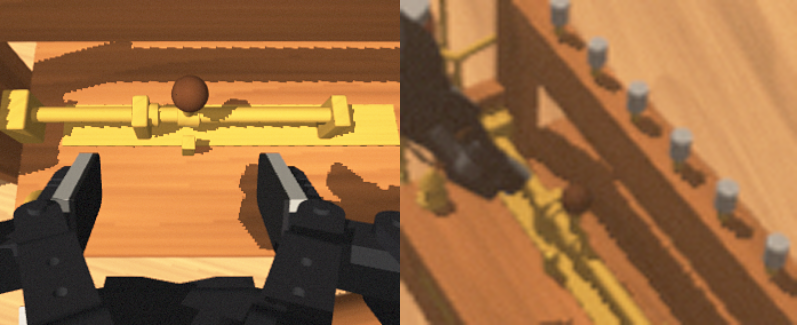

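Knob at wrist px (266,182) and side px (288.5,215), hub now level with the rest (bolt near its end stop), handle still upright.

Run:
```python
from h import *
D=pickle.load(open('c3.pkl','rb'));w=D['w'];S=D['s'];t=np.array(D['t']['tcp_pos']);T=R.from_quat(D['t']['tcp_rot'])
yaw=np.radians(14.58);X=np.array([np.cos(yaw),np.sin(yaw),0]);Y=np.array([-X[1],X[0],0]);O=np.array([.6613,-.1194,0])
f=lambda p:np.round([(p-O)@X,(p-O)@Y,p[2]],4)
g=lambda u,v:(100+u*350/400,100+v*284/325)
p,e=tri([(w,*g(190,94)),(S,288.5,214.8)]);print(p,e,f(p),'tool',T.inv().apply(p-t))
e,r1=ray(w,*g(171.5,94));_,r2=ray(w,*g(208.5,94));_,r=ray(w,*g(190,94))
Dd=.012/np.sin(np.arccos(r1@r2)/2);q=e+r*Dd;print('size',q,f(q),'tool',T.inv().apply(q-t))
for n,u,v,z in[('hub',190,115,.155),('rest',188,139,.146),('guide+',143,100,.161),('guide-',338,98,.161),('keeper',22,95,.172)]:print(n,f(onz(w,*g(u,v),z)))
# finger tip in tool frame: +x inner corners at pixel
for u,v in((100,153),(258,153)):
  q0=T.inv().apply(np.array(w['eye'])-t);d=T.inv().apply(ray(w,*g(u,v))[1])
  for z in(-.01,0,.01):print((q0+d*(z-q0[2])/d[2]).round(4))
# plane x=-30 
print('ray on x=-.03:',[f(ee+rr*(((O-.03*X-ee)@X)/(rr@X))) for ee,rr in(ray(w,*g(190,94)),ray(S,288.5,214.8))])
```

```text
[ 0.62268255 -0.08779345  0.19490109] [np.float64(0.8), np.float64(0.8)] [-0.0294  0.0403  0.1949] tool [0.00519014 0.00805452 0.09397994]
size [ 0.62401495 -0.0875082   0.18892449] [-0.0281  0.0403  0.1889] tool [0.00288666 0.00812188 0.09966025]
hub [-0.0317  0.0394  0.155 ]
rest [-0.0474  0.0407  0.146 ]
guide+ [-0.0223  0.0733  0.161 ]
guide- [-0.0207 -0.068   0.161 ]
keeper [-0.0225  0.1569  0.172 ]
[ 0.0083 -0.0292 -0.01  ]
[ 0.004  -0.0313  0.    ]
[-0.0002 -0.0335  0.01  ]
[ 0.0082  0.0307 -0.01  ]
[0.0039 0.0329 0.    ]
[-0.0003  0.035   0.01  ]
ray on x=-.03: [array([-0.03  ,  0.0404,  0.1942]), array([-0.03  ,  0.0383,  0.198 ])]
```

```bash
python3 - <<'E'
from h import *
D=pickle.load(open('c3.pkl','rb'));w=D['w'];S=D['s'];t=np.array(D['t']['tcp_pos']);T=R.from_quat(D['t']['tcp_rot'])
def onplane(c,u,v,ax,val):
    e,r=ray(c,u,v);e=T.inv().apply(e-t);d=T.inv().apply(r);return ((e+d*(val-e[ax])/d[ax])*1e3).round(1)
for y in(.03,.036,.042): print(onplane(S,275.5,210.4,1,y))
for x in(-.011,0,.011): print('w',onplane(w,100+258*.875,100+153*284/325,0,x))
for z in(-.012,.0,.017):
  for x in(-.011,.011):print(z,x,proj(S,t+T.apply([x,.032,z])).round(1),proj(w,t+T.apply([x,.032,z])).round(1))
E
python3 - <<'E'
import sys;sys.path.insert(0,'.')
from h import *
D=pickle.load(open('c3.pkl','rb'))
a=cv2.resize(D['s']['image'][180:230,230:310,::-1],(800,500),interpolation=cv2.INTER_NEAREST);cv2.imwrite('pics/s6.png',a)
E
```

```text
[ 2.6 30.   3.4]
[ 4.3 36.  -5.7]
[  6.1  42.  -14.7]
w [-11.   40.5  35.1]
w [ 0.  34.9  9.3]
w [ 11.   29.2 -16.6]
-0.012 -0.011 [268.8 212.8] [327.2 275.7]
-0.012 0.011 [275.4 206.5] [330.1 229.4]
0.0 -0.011 [271.2 214.4] [322.2 262.8]
0.0 0.011 [277.7 208.1] [324.7 219.4]
0.017 -0.011 [274.6 216.5] [316.2 247.4]
0.017 0.011 [281.  210.4] [318.3 207.5]
```

View pics/s6.png

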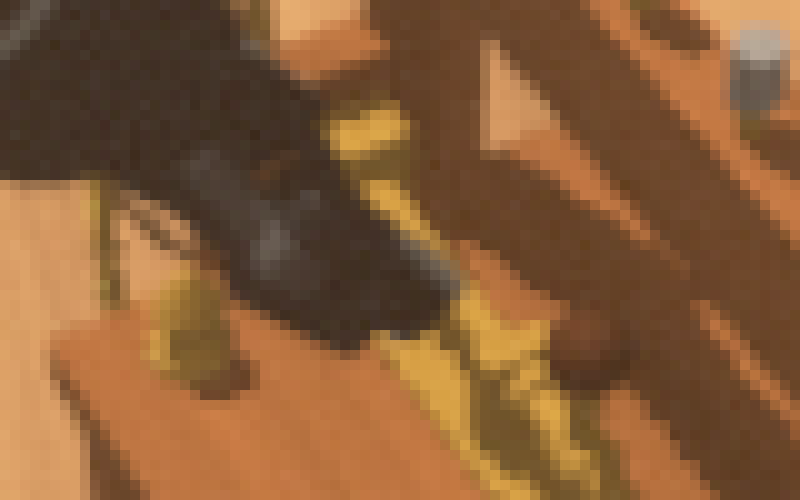

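Fingertip corners in the side view at px (275.5,206.5) and (273.5,213) place the real tips about 25 mm further back than nominal, matching the shallow pinch. I'll go about 22 mm deeper.

Request:
play_rows --series '[{"fingers": 0.3,"slide": [0.55,-0.7,0.3],"rotation": [0,0,0]},{"fingers": 0.3,"slide": [1.1,0.29,-1.63],"rotation": [0,0,0]},{"fingers": 0.3,"slide": [1.1,0.29,-1.63],"rotation": [0,0,0]},{"fingers": 0.3,"slide": [1.1,0.29,-1.63],"rotation": [0,0,0]},{"fingers": 0.3,"slide": [1.1,0.29,-1.63],"rotation": [0,0,0]},{"fingers": 0.3,"slide": [1.1,0.29,-1.63],"rotation": [0,0,0]},{"fingers": 0.3,"slide": [0.9,0.24,-1.3],"rotation": [0,0,0]},{"fingers": 0.3,"slide": [0,0,0],"rotation": [0,0,0]},{"fingers": 0.3,"slide": [0,0,0],"rotation": [0,0,0]}]' --grip_force 60

```text
time: 6.95
tcp_pos: [0.6343, -0.0854, 0.1783]
tcp_rot: [0.946, 0.122, 0.298, -0.038]
ft_force: [-0.3, -0.1, 0.3]
grip_width: 0.0601
gripper_force: 0.0
```

Request:
play_rows --series '[{"fingers": 0.7,"slide": [0,0,0],"rotation": [0,0,0]},{"fingers": 1,"slide": [0,0,0],"rotation": [0,0,0]},{"fingers": 1,"slide": [0,0,0],"rotation": [0,0,0]},{"fingers": 1,"slide": [0,0,0],"rotation": [0,0,0]},{"fingers": 1,"slide": [0,0,0],"rotation": [0,0,0]},{"fingers": 1,"slide": [0,0,0],"rotation": [0,0,0]}]' --grip_force 50

```text
time: 7.55
tcp_pos: [0.6347, -0.0855, 0.1803]
tcp_rot: [0.946, 0.122, 0.299, -0.038]
ft_force: [-4.8, 0.4, 6.1]
grip_width: 0.0206
gripper_force: 48.6
```

Request:
play_rows --series '[{"fingers": 0.45,"slide": [0,0,0],"rotation": [0,0,0]},{"fingers": 0.45,"slide": [0,0,0],"rotation": [0,0,0]},{"fingers": 0.45,"slide": [0.45,0.12,-0.65],"rotation": [0,0,0]},{"fingers": 0.45,"slide": [0,0,0],"rotation": [0,0,0]},{"fingers": 1,"slide": [0,0,0],"rotation": [0,0,0]},{"fingers": 1,"slide": [0,0,0],"rotation": [0,0,0]},{"fingers": 1,"slide": [0,0,0],"rotation": [0,0,0]},{"fingers": 1,"slide": [0,0,0],"rotation": [0,0,0]}]'

```text
time: 8.35
tcp_pos: [0.6388, -0.0843, 0.1724]
tcp_rot: [0.946, 0.121, 0.298, -0.038]
ft_force: [0.1, -0.6, -1.0]
grip_width: 0.0215
gripper_force: 48.8
```

Request:
play_rows --series '[{"fingers": 1,"slide": [-0.08,0.29,0],"rotation": [0,0,0]},{"fingers": 1,"slide": [-0.08,0.29,0],"rotation": [0,0,0]},{"fingers": 1,"slide": [0,0,0],"rotation": [0,0,0]},{"fingers": 1,"slide": [0,0,0],"rotation": [0,0,0]}]'

```text
time: 8.75
tcp_pos: [0.638, -0.0826, 0.1725]
tcp_rot: [0.946, 0.12, 0.298, -0.034]
ft_force: [4.8, -12.2, -6.0]
grip_width: 0.0216
gripper_force: 49.1
```

End stop confirmed (13 N, 2 mm travel). Now fold along the arc, first half.

Request:
play_rows --series '[{"fingers": 1,"slide": [-0.74,-0.19,-0.07],"rotation": [0,0,0]},{"fingers": 1,"slide": [-0.72,-0.19,-0.2],"rotation": [0,0,0]},{"fingers": 1,"slide": [-0.67,-0.18,-0.32],"rotation": [0,0,0]},{"fingers": 1,"slide": [-0.61,-0.16,-0.44],"rotation": [0,0,0]},{"fingers": 1,"slide": [0,0,0],"rotation": [0,0,0]}]'

```text
time: 9.25
tcp_pos: [0.6128, -0.0892, 0.1654]
tcp_rot: [0.945, 0.12, 0.301, -0.034]
ft_force: [3.2, -10.1, 2.7]
grip_width: 0.0211
gripper_force: 49.8
```

Request:
play_rows --series '[{"fingers": 1,"slide": [-0.53,-0.14,-0.54],"rotation": [0,0,0]},{"fingers": 1,"slide": [-0.43,-0.11,-0.63],"rotation": [0,0,0]},{"fingers": 1,"slide": [-0.31,-0.08,-0.7],"rotation": [0,0,0]},{"fingers": 1,"slide": [-0.19,-0.05,-0.74],"rotation": [0,0,0]},{"fingers": 1,"slide": [0,0,0],"rotation": [0,0,0]},{"fingers": 1,"slide": [0,0,0],"rotation": [0,0,0]}]'

```text
time: 9.85
tcp_pos: [0.5965, -0.0905, 0.1377]
tcp_rot: [0.946, 0.121, 0.3, -0.037]
ft_force: [-4.9, -4.5, 8.4]
grip_width: -0.0001
gripper_force: 5.2
```

The pinch slipped; locating the knob numerically before retreating.

```bash
cat > ball.py <<'E'
from h import *
yaw=np.radians(14.58);X=np.array([np.cos(yaw),np.sin(yaw),0]);Y=np.array([-X[1],X[0],0]);O=np.array([.6613,-.1194,0])+.005*Y
f=lambda p:np.round([(p-O)@X,(p-O)@Y,p[2]],4)
def w(q): return O+q[0]*X+q[1]*Y+np.array([0,0,q[2]])
def handle(a): return w((-.03-.044*np.sin(a),.035,.150+.044*np.cos(a)))
E
python3 - <<'E'
from ball import *
from bench import sense,camera
D=pickle.load(open('c3.pkl','rb'))
k=D['w']['image'][176:189,260:273].reshape(-1,3);print('ball rgb',k.mean(0),k.std(0))
k=D['s']['image'][213:217,286:291].reshape(-1,3);print('ball side',k.mean(0),k.std(0))
c=camera('wrist');d=camera('side');s=sense();pickle.dump({'w':c,'s':d,'t':s},open('c4.pkl','wb'))
t=s['tcp_pos'];a=R.from_quat(s['tcp_rot']).as_matrix()[:,2]
print('tip',f(t-.005*a),s['ft_force'])
for th in np.arange(0,1.5,.2):
    p=handle(th);u=proj(c,p);v=proj(d,p)
    g=lambda im,q:im[int(q[1])-1:int(q[1])+2,int(q[0])-1:int(q[0])+2].reshape(-1,3).mean(0).round()
    print(round(th,1),u.round(),g(c['image'],u),v.round(),g(d['image'],v))
for n,im in(('w',c['image']),('s',d['image'])):
    h=cv2.cvtColor(im,cv2.COLOR_RGB2HSV);i=im.astype(int)
    lab=((i[...,0]<125)&(i[...,0]>45)&(i[...,0]>1.7*i[...,1])&(i[...,0]>2.2*i[...,2])).astype(np.uint8)
    N,L,st,ce=cv2.connectedComponentsWithStats(lab)
    for j in range(1,N):
        if st[j,4]>60: print(n,st[j],ce[j].round())
E
```

```text
ball rgb [136.68047337  78.88757396  45.65680473] [8.60464494 5.11805246 3.90121713]
ball side [102.25  64.25  39.65] [9.78199877 6.33146902 5.00274924]
tip [-0.0583  0.0393  0.1418] [-5.97090482 -4.69605708  8.83742443]
0.0 [268. 134.] [111.  67.  36.] [288. 215.] [173. 107.  59.]
0.2 [269. 159.] [229. 147.  75.] [285. 217.] [161. 111.  57.]
0.4 [269. 185.] [91. 54. 32.] [283. 219.] [131.  90.  47.]
0.6 [269. 211.] [137.  80.  45.] [280. 221.] [109.  68.  41.]
0.8 [268. 235.] [124.  71.  39.] [278. 223.] [95. 66. 41.]
1.0 [268. 254.] [105.  90.  79.] [276. 226.] [90. 74. 57.]
1.2 [267. 268.] [181. 173. 160.] [275. 228.] [63. 49. 39.]
1.4 [266. 277.] [38. 36. 37.] [274. 230.] [70. 56. 47.]
w [ 231  183   70   71 1443] [268. 219.]
s [352 320  46  36 822] [376. 342.]
```

Request:
play_rows --series '[{"fingers": 1,"slide": [-1.1,-0.3,1.6],"rotation": [0,0,0]},{"fingers": 1,"slide": [-1.1,-0.3,1.6],"rotation": [0,0,0]},{"fingers": 1,"slide": [-1.4,-0.4,2.1],"rotation": [0,0,0]},{"fingers": 1,"slide": [-1.4,-0.4,2.1],"rotation": [0,0,0]},{"fingers": 1,"slide": [-0.5,-0.1,0.7],"rotation": [0,0,0]},{"fingers": 1,"slide": [0,0,0],"rotation": [0,0,0]},{"fingers": 1,"slide": [0,0,0],"rotation": [0,0,0]}]'

```text
time: 10.65
tcp_pos: [0.5404, -0.1042, 0.2164]
tcp_rot: [0.946, 0.122, 0.298, -0.038]
ft_force: [0.4, -0.3, 0.9]
grip_width: 0.0001
gripper_force: 0.0
```

Run:
```python
from ball import *
from bench import sense,camera
c=camera('wrist');d=camera('side');s=sense();pickle.dump({'w':c,'s':d,'t':s},open('c5.pkl','wb'))
t=np.array(s['tcp_pos']);T=R.from_quat(s['tcp_rot']);print(t,f(t),s['ft_force'],s['time'],s['grip_width'])
for th in np.arange(0,1.5,.2):
    p=handle(th);print(round(th,1),proj(c,p).round(),proj(d,p).round(1))
def comps(n,im,lo,hi,box,mn):
    i=im.astype(int);m=((i[...,0]<hi)&(i[...,0]>lo)&(i[...,0]>1.4*i[...,1])&(i[...,0]<2.1*i[...,1])&(i[...,0]>2*i[...,2])).astype(np.uint8)
    x0,x1,y0,y1=box;m=m[y0:y1,x0:x1];m=cv2.morphologyEx(m,cv2.MORPH_OPEN,np.ones((3,3),np.uint8));N,L,st,ce=cv2.connectedComponentsWithStats(m)
    for j in range(1,N):
        if st[j,4]>mn: print(n,st[j]+[x0,y0,0,0,0],(ce[j]+[x0,y0]).round(1))
comps('w',c['image'],60,160,(200,340,80,320),60)
comps('s',d['image'],50,120,(255,310,195,250),8)
# ascii map of wrist around
im=cv2.resize(c['image'][120:280,210:330],(30,40),interpolation=cv2.INTER_AREA).astype(int)
for r in im: print(''.join('#' if p.max()<60 else 'Y' if p[1]>.7*p[0] and p[2]<.5*p[0] and p[0]>120 else 's' if p[2]>.75*p[0] else 'o' if p[0]>165 else 'b' for p in r))
```

```text
[ 0.54010742 -0.10398906  0.21576814] [-0.1134  0.0404  0.2158] [-0.1799325  -0.46724358 -0.22769855] 10.75 -0.00025920835884975864
0.0 [264. 111.] [288.1 215.3]
0.2 [264. 125.] [285.3 216.8]
0.4 [264. 139.] [282.5 218.7]
0.6 [264. 154.] [280.  220.8]
0.8 [264. 168.] [277.7 223.1]
1.0 [264. 180.] [275.9 225.5]
1.2 [264. 190.] [274.6 227.9]
1.4 [264. 198.] [273.8 230.2]
w [ 200   82  140   38 4446] [268.9 102.6]
w [ 244  139   37   39 1111] [262.2 157.1]
w [269 180  16   8 108] [276. 183.]
w [290 180  34  14 392] [306.5 185.6]
w [313 239  27  47 837] [327.9 261. ]
s [255 195  15  16 117] [259.6 203.8]
s [271 195  39  42 696] [295.1 209.7]
s [276 219   8   6  44] [279.7 221.4]
s [286 242   4   5  17] [287.4 244.1]
oooooooooooooooooooooooooooooo
YYYooooooooooooooooooooooooooo
YYYooooooooooooooooooooooooooo
YYYYYoooooYYYYYYoooooooooooooo
YYYYYYYYYYYYYYYYYYYYYYYYYYYYYY
YYYYYYYYYYYbbbbbYYYYYYYYYYYYYY
YYYYYYYYYYbbbbbbbYYYYYYYYYYYYY
YYYYYYYYYbbbbbbbbbYYYYYYYYYYYY
YYbbYYYYbbbbbbbbbbbYYYYYYYYYYY
YYbbYYYYbbbbbbbbbbbYYYYYYYYYYY
YYbbYYYYYbbbbbbbbbbYYYYYYYYYYY
YYYbYYYYYbbbbbbbbbYYYYYYYYYYYY
YYYbYY
[... 161 characters left out ...]
ooooooooobbbbbbooo
oooooooooooooooooooooooobooooo
oooooooooooooooooooooooooooooo
oooooooooooooooooooooooooooooo
oooooooooooooooooooooooooooooo
oooooooooooooooooooooooooooooo
oooooooooooooooooooooooooooooo
oooooooooooooooooooooooooooooo
oooooooooooooooooooooooooooooo
oooooooooooooooooooooooooooooo
oooooooooobbbooYoooooooooooooo
oooooooosss#sssooooooooooooooo
oooooooosss#sssboooooooooooooo
oooob##ssss#ssss##boooooooooob
ooob###ssss##sss####oooooooobb
ooob###ssss##sss####oooooooobb
ooo####ssss##sss####boooooobbb
ooo####ssss##ssss###boooooobbb
oob####ssss##ssss###boooooobbb
oob####ssss##ssss####oooooobbb
oo#######ss#sss######boooooobb
o#########s##s########boooobbb
b######################ooobbbb
```

Ball found in both views at fold ≈0.64 rad. Bring the shut fingers in behind the knob (rail side) to push it forward/down with their front face.

Request:
play_rows --series '[{"fingers": 1,"slide": [1.48,0.2,1.6],"rotation": [0,0,0]},{"fingers": 1,"slide": [1.48,0.2,1.2],"rotation": [0,0,0]},{"fingers": 1,"slide": [1.48,0.2,0.84],"rotation": [0,0,0]},{"fingers": 1,"slide": [0,0,0],"rotation": [0,0,0]},{"fingers": 1,"slide": [0.74,0.19,-1.09],"rotation": [0,0,0]},{"fingers": 1,"slide": [0.74,0.19,-1.09],"rotation": [0,0,0]},{"fingers": 1,"slide": [0.74,0.19,-1.09],"rotation": [0,0,0]},{"fingers": 1,"slide": [0.74,0.19,-1.09],"rotation": [0,0,0]},{"fingers": 1,"slide": [0.74,0.19,-1.09],"rotation": [0,0,0]},{"fingers": 1,"slide": [0.74,0.19,-1.09],"rotation": [0,0,0]},{"fingers": 1,"slide": [0,0,0],"rotation": [0,0,0]}]'

```text
time: 11.85
tcp_pos: [0.6273, -0.0862, 0.1845]
tcp_rot: [0.947, 0.121, 0.296, -0.039]
ft_force: [-0.2, -1.1, -0.3]
grip_width: 0.0002
gripper_force: 0.0
```

Request:
play_rows --series '[{"fingers": 1,"slide": [-0.48,-0.12,-0.28],"rotation": [0,0,0]},{"fingers": 1,"slide": [-0.48,-0.12,-0.28],"rotation": [0,0,0]},{"fingers": 1,"slide": [-0.48,-0.12,-0.28],"rotation": [0,0,0]},{"fingers": 1,"slide": [-0.48,-0.12,-0.28],"rotation": [0,0,0]},{"fingers": 1,"slide": [-0.48,-0.12,-0.28],"rotation": [0,0,0]},{"fingers": 1,"slide": [0,0,0],"rotation": [0,0,0]}]'

```text
time: 12.45
tcp_pos: [0.6041, -0.0933, 0.1736]
tcp_rot: [0.946, 0.121, 0.298, -0.038]
ft_force: [-0.4, 0.4, -0.3]
grip_width: -0.0003
gripper_force: 0.0
```

```bash
cat > look.py <<'E'
from ball import *
from bench import sense,camera
c=camera('wrist');d=camera('side');s=sense();pickle.dump({'w':c,'s':d,'t':s},open('c6.pkl','wb'))
t=np.array(s['tcp_pos']);print(f(t),s['ft_force'],s['time'])
for th in np.arange(.4,1.5,.2):
    p=handle(th);print(round(th,1),proj(c,p).round(),proj(d,p).round(1))
def comps(n,im,lo,hi,box,mn):
    i=im.astype(int);m=((i[...,0]<hi)&(i[...,0]>lo)&(i[...,0]>1.4*i[...,1])&(i[...,0]<2.1*i[...,1])&(i[...,0]>2*i[...,2])).astype(np.uint8)
    x0,x1,y0,y1=box;m=m[y0:y1,x0:x1];m=cv2.morphologyEx(m,cv2.MORPH_OPEN,np.ones((3,3),np.uint8));N,L,st,ce=cv2.connectedComponentsWithStats(m)
    for j in range(1,N):
        if st[j,4]>mn: print(n,st[j]+[x0,y0,0,0,0],(ce[j]+[x0,y0]).round(1))
comps('w',c['image'],60,160,(180,360,80,370),60)
comps('s',d['image'],50,120,(255,310,195,250),8)
im=cv2.resize(c['image'][160:360,180:350],(34,40),interpolation=cv2.INTER_AREA).astype(int)
for r in im: print(''.join('#' if p.max()<60 else 'Y' if p[1]>.7*p[0] and p[2]<.5*p[0] and p[0]>120 else 's' if p[2]>.75*p[0] else 'o' if p[0]>165 else 'b' for p in r))
E
python3 look.py
```

```text
[-0.0481  0.0345  0.1741] [-0.50089391 -0.15803556 -1.03404427] 12.55
0.4 [255. 229.] [282.5 218.7]
0.6 [255. 249.] [280.  220.8]
0.8 [255. 267.] [277.7 223.1]
1.0 [255. 281.] [275.9 225.5]
1.2 [255. 291.] [274.6 227.9]
1.4 [255. 297.] [273.8 230.2]
w [ 180   80  180   35 4638] [269.7  92.5]
w [ 180  121  180   50 7618] [269.1 148.4]
w [ 292  253   68   33 1619] [325.3 266.2]
s [271 195  39  42 694] [295.1 209.7]
s [271 240  22  10 149] [281.8 245.2]
bbbbbbbbbbbbbbbbbbbbbbbbbbbbbbbbbb
bbbbbbbbbbbbbbbbbbbbbbbbbbbbbbbbbb
oooooooooooooooooooooooooooooooooo
oooooooooooooooooooooooooooooooooo
oooooooooooooooooooooooooooooooooo
oooooooooooooooooooooooooooooooooo
YYYYoooooooooooooooooooooooooooooo
YYYYoooooooooooooooooooooooooooooo
YYYYYYYYYYYYYYYYYYYYYYYYYYYYYYYYYY
YYYYYYYYYYYYYYYYYYYYYYYYYYYYYYYYYY
YYYYYYYYYYYYYYYYYYYYYYYYYYYYYYYYYY
YYYYYYYYYYYYYYYYYYYYYYYYYYYYYYYYYY
YYYYYYYYYYYYYYYYYYYYYYYYYYYYYYYYYY
YYYYYYYYYYYYYYYYYYYYYYYYYYYYYYYYYY
YYYbbYYYYYYYbss#ssbYYYYYYYYYYYYYYY
YYYYbYYYYYYYsss#ssoYYYYYYYYYYYYYYY
YYYYYYYYYYbbsss#sss##bYYYYYYYYYYYY
YYYYYYYYY###sss#sss###YYYYYYYYYYYY
YYYYYYYYY##ssss#sss###bYYYYYYYYYYY
oooooooob##ssss#sss###bbbbbbbbbbbb
oooooooo###ssss#sss###bbbbbbbbbbbb
oooooooo####sss#sss####bbbbbbbbbbb
ooooooob######s#s######bbbbbbbbbbb
boooooY#################bbbbbb###b
##ooob###################bbbb#####
##b#############################s#
##################################
##################################
##################################
##################################
##################################
##################################
######s#######bbb#################
##############oob#################
##############oob#################
##############oob#################
##############ooo#################
##############bbb#################
##################################
##################################
```

Request:
play_rows --series '[{"fingers": 1,"slide": [-0.5,-0.1,1.6],"rotation": [0,0,0]},{"fingers": 1,"slide": [-1.0,-0.3,1.6],"rotation": [0,0,0]},{"fingers": 1,"slide": [-1.0,-0.3,1.6],"rotation": [0,0,0]},{"fingers": 1,"slide": [-1.0,-0.3,1.6],"rotation": [0,0,0]},{"fingers": 1,"slide": [0,0,0],"rotation": [0,0,0]}]'

```text
time: 13.05
tcp_pos: [0.571, -0.1038, 0.2409]
tcp_rot: [0.945, 0.121, 0.3, -0.037]
ft_force: [-0.5, -0.8, 0.2]
grip_width: 0.0
gripper_force: 0.0
```

```bash
python3 look.py
```

```text
[-0.0838  0.0335  0.2384] [-0.03442692 -0.41455117 -0.81022424] 13.15
0.4 [252. 199.] [282.5 218.7]
0.6 [252. 213.] [280.  220.8]
0.8 [252. 225.] [277.7 223.1]
1.0 [252. 236.] [275.9 225.5]
1.2 [252. 244.] [274.6 227.9]
1.4 [252. 249.] [273.8 230.2]
w [ 180   80  180   42 7034] [269.6  99. ]
w [ 180  125  180   39 5779] [267.8 146.9]
w [259 224  39  32 411] [282.2 235.8]
w [ 327  239   33   41 1015] [345.3 259.2]
s [271 195  39  42 692] [295.1 209.8]
s [271 225   8   7  49] [274.7 228.2]
s [278 241   7   6  37] [281.2 243.2]
bobbbbbobbbobbobbbbbbobbobbobboobb
oooooooooooooooooooooooooooooooooo
oooooooooooooooooooooooooooooooooo
oooYYYYooooooooooooooooooooooooooo
oooYYYYYooooYYYYoooooooooooooooooo
YYYYYYYYYYYYYYYYYYYYYYYYYYYYYYYYYY
YYYYYYYYYYYYYYYYYYYYYYYYYYYYYYYYYY
YYYYYYYYYYYYYYYYYYYYYYYYYYYYYYYYYY
YYYYYYYYYYYYYYYYYYYYYYYYYYYYYYYYYY
YYYYYYYYYYYYYYYYYYYYYYYYYYYYYYYYYY
YYYYYYYYYYYYYYYYYYYYYYYYYYYYYYYYYY
YYYYYYYYYYYYYYYYYYYYYYYYYYYYYYYYYY
YYYYYYYYYYYYYYYYYYYYYYYYYYYYYYYYYY
oooooooooooooYYbbbbbbYYYYYYYYYYYYY
oooooooooooobss#ssbbbooYYYYYYYYYYY
oooooooooYYosss#ssbbbbbooooooooooo
oooooooooYb#sss#sss##bbooYYYYYYobb
ooooooooo###sss#sss###bbYYYYYYobbb
ooooooooY##ssss#sss###boooooooobbb
oooooooob##ssss#sss###Yooooooobbbb
oooooooo###ssss#sss###booooooobbbb
oooooooo####sss#sss####ooooooobbbb
ooooooob######s#s######boooooobbbb
boooooY##s##########s###ooooob####
##oooY##################bboob#####
##b#############################s#
##################################
##################################
##################################
##################################
##################################
##################################
######s#######bbb#######s#########
##############oob#################
##############YYY#################
##############oob#################
##############ooo#################
####s#########bbb#########s#######
##################################
##################################
```

Run:
```python
from ball import *
D=pickle.load(open('c6.pkl','rb'));c=D['w'];d=D['s']
for u in (262,268,274):
  for v in(238,246): p,e=tri([(c,u,v),(d,274.7,228.2)]);print(u,v,f(p),e, 'pre-r',np.hypot(f(p)[0]+.03,f(p)[2]-.15))
im=c['image'];
for v in range(218,262,3): print(v,' '.join('%d/%d/%d'%tuple(im[v,u]) for u in range(228,308,5)))
# rod tip gap / hub vs rest in wrist: yellow rest column
for n,q in [('rest',(-.05,.035,.146)),('hub',(-.03,.035,.159)),('guide+',(-.03,.07,.161)),('guide-',(-.03,-.075,.161)),('rod -end',(-.03,-.07,.15))]: print(n,proj(c,w(q)).round())
im=cv2.resize(c['image'][170:230,60:420],(120,20),interpolation=cv2.INTER_AREA).astype(int)
for r in im: print(''.join('#' if p.max()<60 else 'Y' if p[1]>.7*p[0] and p[2]<.5*p[0] and p[0]>190 else 'y' if p[1]>.7*p[0] and p[2]<.5*p[0] and p[0]>100 else 's' if p[2]>.75*p[0] else '.' if p[0]>165 else 'b' for p in r))
```

```text
262 238 [-0.0711  0.0293  0.1726] [np.float64(2.8), np.float64(2.8)] pre-r 0.04690383779606953
262 246 [-0.0743  0.0286  0.1742] [np.float64(0.3), np.float64(0.3)] pre-r 0.05047900553695566
268 238 [-0.0727  0.0256  0.1781] [np.float64(3.3), np.float64(3.3)] pre-r 0.051116533528790864
268 246 [-0.0758  0.0251  0.1795] [np.float64(0.9), np.float64(0.9)] pre-r 0.05447834432139068
274 238 [-0.0743  0.0222  0.1834] [np.float64(3.8), np.float64(3.8)] pre-r 0.05548017663994953
274 246 [-0.0773  0.0217  0.1846] [np.float64(1.5), np.float64(1.5)] pre-r 0.05860418073823743
218 253/227/93 254/228/96 254/226/95 254/227/96 254/228/99 241/192/80 188/137/55 210/154/63 154/117/48 156/117/52 154/115/52 254/231/100 254/229/96 254/229/95 254/229/101 254/228/94
221 254/231/95 254/231/98 254/232/98 254/232/98 254/228/96 240/188/75 131/98/35 160/121/53 160/121/51 159/118/48 157/118/48 255/232/91 254/231/93 254/232/98 254/232/98 254/232/97
224 181/130/56 189/134/53 214/149/62 215/151/68 254/227/94 241/191/78 130/96/44 134/99/50 132/93/45 132/93/43 127/93/44 169/120/48 205/141/61 202/140/62 158/115/48 164/
[... 3880 characters left out ...]
yYYYYYYYYYYYYYYYYYYYYYyyyyyyyyyYYYYYYYYYyYYYyyyyYYYYYYYYYYYYYYYYYYYYYYYYYYYYYYYYYYYyyyyyyYYYYYY
bbbbbbbyyyyyyyyyyybbbbbbYYYYYYYYYYYYYYYYYYYYYYYYyyyyYYYYYYYYYYYYYyYYYyyyyYYYYYYYYYYYYYYYYYYYYYYYYYYYYYYYYYYyyyyYYYYYYYYY
bbbbbbbbbyyyyyyyyybbbbb.YYYYYYYYYYYYYYYYYYYYYYYYYYYYYYYYYYYYYYYYYyyyyyyyyYYYYYYYYYYYYYYYYYYYYYYYYYYYYYYYYYYYYYYYYYYYYYYY
bbbbbbbbbbbbbbbbbbbbbbbYYYYYYYYYYYYYYYYYYYYYYYYYYYYYYYYYYYYYYYYYYyyyyyyyyyYYYYYYYYYYYYYYYYYYYYYYYYYYYYYYYYYYYYYYYYYYYYYY
bbbbbbbbbbbbbbbbbbbbbb........................................YYYybbbbbbbbb....YYY.YYYYYYYYYYYYYYYYYYYYY.YYYYY....YY...Y
bbbbbbbbbbbbbbbbbbbbbbb.....................................YYybybbyybbbbb.YYYYYYYYYYYYYYYYYYYYYYYYYYYYYYYYYYYYYYY......
```

Hub still level with the rest (bolt at stop), fold ≈1.2 rad. Now press down on the knob with the shut fingertips.

Request:
play_rows --series '[{"fingers": 1,"slide": [-0.1,0.03,-1.7],"rotation": [0,0,0]},{"fingers": 1,"slide": [-0.1,0.03,-1.7],"rotation": [0,0,0]},{"fingers": 1,"slide": [-0.1,0.02,-1.6],"rotation": [0,0,0]},{"fingers": 1,"slide": [0,0,-0.6],"rotation": [0,0,0]},{"fingers": 1,"slide": [0,0,-0.6],"rotation": [0,0,0]},{"fingers": 1,"slide": [0,0,0],"rotation": [0,0,0]}]'

```text
time: 13.75
tcp_pos: [0.5669, -0.102, 0.1752]
tcp_rot: [0.946, 0.121, 0.298, -0.038]
ft_force: [-0.4, 0.7, -0.2]
grip_width: 0.0002
gripper_force: 0.0
```

Request:
play_rows --series '[{"fingers": 1,"slide": [0,0,-0.4],"rotation": [0,0,0]},{"fingers": 1,"slide": [0,0,-0.4],"rotation": [0,0,0]},{"fingers": 1,"slide": [0,0,0],"rotation": [0,0,0]}]'

```text
time: 14.05
tcp_pos: [0.567, -0.1022, 0.1679]
tcp_rot: [0.946, 0.121, 0.298, -0.038]
ft_force: [-0.1, 0.3, 0.2]
grip_width: -0.0001
gripper_force: 0.0
```

Request:
play_rows --series '[{"fingers": 1,"slide": [0,0,-0.3],"rotation": [0,0,0]},{"fingers": 1,"slide": [0,0,-0.3],"rotation": [0,0,0]},{"fingers": 1,"slide": [0,0,0],"rotation": [0,0,0]},{"fingers": 1,"slide": [0,0,0],"rotation": [0,0,0]}]'

```text
time: 14.45
tcp_pos: [0.5671, -0.1022, 0.162]
tcp_rot: [0.946, 0.121, 0.298, -0.038]
ft_force: [-0.1, -0.7, 0.1]
grip_width: -0.0
gripper_force: 0.0
```

```bash
python3 look.py | head -16
python3 - <<'E'
from ball import *
D=pickle.load(open('c6.pkl','rb'));c=D['w']
im=cv2.resize(c['image'][180:320,180:350],(57,35),interpolation=cv2.INTER_AREA).astype(int)
for r in im: print(''.join('#' if p.max()<60 else 'Y' if p[1]>.7*p[0] and p[2]<.5*p[0] and p[0]>120 else 's' if p[2]>.75*p[0] else 'o' if p[0]>165 else 'b' for p in r))
E
```

```text
[-0.0867  0.0352  0.1623] [ 0.75592516 -0.64006515  0.64851379] 14.55
0.4 [256. 135.] [282.5 218.7]
0.6 [256. 156.] [280.  220.8]
0.8 [256. 176.] [277.7 223.1]
1.0 [256. 192.] [275.9 225.5]
1.2 [256. 206.] [274.6 227.9]
1.4 [256. 215.] [273.8 230.2]
w [ 180   80  180   32 5606] [269.4  95.1]
w [ 230  183  130  103 5617] [292.1 230.2]
s [255 195  15  16 117] [259.6 203.8]
s [271 195  39  42 690] [295.  209.7]
s [272 225   7   7  42] [275.3 228. ]
s [255 241  30   9 120] [272.4 246.3]
YYYYbbYYYYYYYYYYYYYYYYYYYYYYYYYYYY
YYYYbbYYYYYYYYYYYYYYYYYYYYYYYYYYYY
YYYYbbYYYYYYYYYYYYYYYYYYYYYYYYYYYY
YYYYYYYYYYYYYYYYYYYYYYYYYYYYYYYYYYYYYYYYYYYYYYYYYYYYYYYYY
YYYYYYYYYYYYYYYYYYYYYbbbbbbbbbYYYYYYYYYYYYYYYYYYYYYYYYYYY
ooooooooooooooooooobbbbbbbbbbbbbbbbbbbbbooooooooooooooooo
oooooooooooooooooobbbbbbbbbbbbbbbbbbbbbbooooooooooooooooo
ooooooooooooooooobbbbbbbbbbbbbbbbobbbbbbooooooooooooooooo
ooooooooooooooooobbbbbbbbbbbbbbbbbbbbbbbbbbbooooooooooooo
ooooooooooooooooobbbbbbbbbbbbbbbbbbbbbbbbbbbboooooooooooo
ooooooooooooooooobbbbbbbbbbbbbbbbbbbbbbbbbbbbbooooooooooo
ooooooooooooooooobbbbbbbbbbbbbbbbbbbbbbbbbb
[... 822 characters left out ...]
bbbb
ooooooooooob###########s###s############bbbbbbbbbbbbbbbbb
#bbooooooob##############################bbbbbbbbb#######
###booooob################################bbbbbb#########
###bbbb########################################b#########
#########################################################
#########################################################
#########################################################
#########################################################
#########################################################
#########################################################
#########################################################
#########################################################
```

Ball at wrist px ≈(255,210): fold ≈1.25; the vertical descent drifted in front of it. Raise, shift back over the knob, press again.

Request:
play_rows --series '[{"fingers": 1,"slide": [0,0,1.1],"rotation": [0,0,0]},{"fingers": 1,"slide": [0,0,1.1],"rotation": [0,0,0]},{"fingers": 1,"slide": [0.7,0.18,0],"rotation": [0,0,0]},{"fingers": 1,"slide": [0.7,0.18,0],"rotation": [0,0,0]},{"fingers": 1,"slide": [0,0,-0.4],"rotation": [0,0,0]},{"fingers": 1,"slide": [0,0,-0.4],"rotation": [0,0,0]},{"fingers": 1,"slide": [0,0,0],"rotation": [0,0,0]}]'

```text
time: 15.25
tcp_pos: [0.5801, -0.0982, 0.1743]
tcp_rot: [0.946, 0.121, 0.297, -0.039]
ft_force: [-1.0, 0.4, -1.1]
grip_width: 0.0001
gripper_force: 0.0
```

Request:
play_rows --series '[{"fingers": 1,"slide": [0,0,-0.3],"rotation": [0,0,0]},{"fingers": 1,"slide": [0,0,-0.3],"rotation": [0,0,0]},{"fingers": 1,"slide": [0,0,0],"rotation": [0,0,0]}]'

```text
time: 15.55
tcp_pos: [0.5803, -0.0988, 0.1692]
tcp_rot: [0.946, 0.121, 0.297, -0.038]
ft_force: [-0.7, -1.0, 0.5]
grip_width: 0.0003
gripper_force: 0.4
```

Request:
play_rows --series '[{"fingers": 1,"slide": [0,0,-0.3],"rotation": [0,0,0]},{"fingers": 1,"slide": [0,0,-0.3],"rotation": [0,0,0]},{"fingers": 1,"slide": [0,0,0],"rotation": [0,0,0]}]'

```text
time: 15.85
tcp_pos: [0.5789, -0.0992, 0.1631]
tcp_rot: [0.947, 0.12, 0.297, -0.038]
ft_force: [-18.2, -4.3, 12.2]
grip_width: 0.0
gripper_force: 10.5
```

Request:
play_rows --series '[{"fingers": 1,"slide": [0,0,0.5],"rotation": [0,0,0]},{"fingers": 1,"slide": [-0.5,-0.1,1.5],"rotation": [0,0,0]},{"fingers": 1,"slide": [-1.0,-0.3,2],"rotation": [0,0,0]},{"fingers": 1,"slide": [-1.0,-0.3,2],"rotation": [0,0,0]},{"fingers": 1,"slide": [-2,-0.5,2],"rotation": [0,0,0]},{"fingers": 1,"slide": [0,0,0],"rotation": [0,0,0]}]'

```text
time: 16.45
tcp_pos: [0.5368, -0.1117, 0.2477]
tcp_rot: [0.945, 0.121, 0.3, -0.037]
ft_force: [0.3, 0.0, 0.7]
grip_width: -0.0001
gripper_force: 0.0
```

```bash
python3 look.py | head -16
python3 - <<'E'
from ball import *
D=pickle.load(open('c6.pkl','rb'));c=D['w']
for th in(1.1,1.2,1.25,1.3,1.35,1.4): print(th,proj(c,handle(th)).round(1),proj(D['s'],handle(th)).round(1))
im=cv2.resize(c['image'][130:250,200:320],(60,40),interpolation=cv2.INTER_AREA).astype(int)
for r in im: print(''.join('#' if p.max()<60 else 'Y' if p[1]>.7*p[0] and p[2]<.5*p[0] and p[0]>120 else 's' if p[2]>.75*p[0] else 'o' if p[0]>165 else 'b' for p in r))
E
```

```text
[-0.1184  0.0344  0.2449] [-0.29152293 -0.12730692 -1.34750021] 16.55
0.4 [254. 154.] [282.5 218.7]
0.6 [254. 167.] [280.  220.8]
0.8 [254. 179.] [277.7 223.1]
1.0 [254. 189.] [275.9 225.5]
1.2 [254. 198.] [274.6 227.9]
1.4 [254. 204.] [273.8 230.2]
w [288  81  27  13 169] [297.9  85.4]
w [ 180   97  180   36 5294] [267.7 117. ]
w [ 238  188   55   36 1451] [264.6 204.9]
w [330 240  30  40 943] [346.6 258.9]
w [251 326  13  22 244] [256.8 336.6]
s [255 195  15  15 108] [259.8 203.5]
s [271 195  39  42 696] [295.1 209.7]
s [271 227   8   7  47] [274.3 230.1]
s [276 240   8   6  45] [279.7 242.5]
1.1 [253.8 193.9] [275.2 226.7]
1.2 [253.8 197.9] [274.6 227.9]
1.25 [253.8 199.8] [274.3 228.5]
1.3 [253.8 201.4] [274.1 229.1]
1.35 [253.8 203. ] [273.9 229.7]
1.4 [253.8 204.4] [273.8 230.2]
bbbbbbbbbbobbbbbbbobbbbbbbbbbbbbbbbbbbbbbobbbbbbobbbbbbbbbbb
oooooooooooooooooooooooooooooooooooooooooooooooooooooooooooo
oooooooooooooooooooooooooooooooooooooooooooooooooooooooooooo
oYYYYYYYYooooooooooooooooooooooooooooooooooooooooooooooooooo
oYYYYYYYYooooooooooooooooooooooooooooooooooooooooooooooooooo
[... 1435 characters left out ...]
#bbbbbbbbbbbbbooooooooooooooo
ooooooooooooooooooooooobbbbbbboobbbbbbbbbbbbbooooooooooooooo
ooooooooooooooooooooooooooooooooobbbbbbbbbbooooooooooooooooo
oooooooooooooooooooooooooooooooooooooooooooooooooooooooooooo
oooooooooooooooooooooooooooooooooooooooooooooooooooooooooooo
ooooooooooooooooooooossssss###ssssssoooooooooooooooooooooooo
ooooooooooooooooooooossssss###ssssssYooooooooooooooooooooooo
ooooooooooooooooooooossssss###ssssssoooooooooooooooooooooooo
oooooooooooooooooooobssssss###ssssssbooooooooooooooooooooooo
ooooooooooooob######sssssss###sssssss######boooooooooooooooo
oooooooooooo########sssssss###sssssss#######booooooooooooooo
oooooooooooo#######ssssssss###sssssss########ooooooooooooooo
```

Both views put the knob at fold ≈1.38 rad with the bolt at its stop, and the robot is clear. Handing in.

```bash
python3 -c "
from bench import close_job
print(close_job())"
```

```text
the job is handed in; nothing more can be done
None
```

I handed the job in with the bolt against its end stop and the handle folded to about 1.38 rad (measured in two camera views). The gripper is clear and I saw no bystander disturbed, but I didn't re-measure them and no verdict came back.

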